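Pack two model wagons into stacking storage trays

TASK

Pack two of the three wagons at the buffer-stop ends of the sidings, beside the black mat, into the stacking storage trays from the bottom up: first stand the heavy wagon with the tracked vehicle in the grey bottom tray, then seat the loose blue tray on the bottom tray, only then stand the green tube wagon in the blue tray, and last close the stack with the grey lid. Wagons stand level on their wheels, either way round; blue tray and lid sit fully down inside the lips beneath them. Leave the other wagons, the glue bottle and the paint tin where they are.

Things in the scene. Friction and masses are not known exactly. Their poses are not given: they have to be found in the camera images.
- bottom_tray: Fixed grey tray on a plywood board 206x78x6. Origin: centre of the board's underside; x along (180 mm), y across (60), z up. Above the origin: inner floor 21 mm (156x52 inside); side rims to 27 mm (middle 86 mm of the length) or 37 mm; end walls 12 mm thick, tops at 74 mm, edged by a flared lip to 85 mm that takes the blue tray's foot with 2.5 mm play. Seated blue tray: underside at 74 mm.
- tray_centre (a point): Loose blue tray, 180x60x79 mm, 0.16 kg; point at its middle, 40 mm above its underside; x along, y across. Above the underside: foot 170x50 to 12 mm; inner floor 15 (156x52 inside); side rims, 60 mm over flat outer faces, from 12 to 21 mm at mid-length (grasp across them there), 31 near the ends; end walls 12 mm thick to 68, lip to 79. Seated lid: underside at 68 mm. Half turn: the same.
- lid_handle (a point): Loose grey lid, 180x60 mm, 0.1 kg, with black bow handle. Point: centre of the handle's bar, 36 mm above the lid's underside. The bar runs along the lid's x, 60 mm free between its legs, 12 mm thick (y), 10 mm high, 15 mm free under it. Below the plate (12 to 16 mm above the underside) a foot 170x50 mm like the blue tray's. Half turn: the same.
- heavy_wagon_centre (a point): Loose flat wagon with a dark camouflage-netted tracked vehicle, 139x40x45 mm, 0.12 kg, near the buffer stop of a siding. Point: its middle, 22 mm above its underside; x along, y across. Heights above the underside: chassis 31 mm wide to 13 mm, vehicle 37 mm wide at 13 to 23, 26 wide to 31; grasp across the flanks at 13 to 23 mm. Standing in a tray the point is 21 mm above the inner floor.
- tube_wagon_centre (a point): Loose flat wagon with a bright green transport tube, 129x35x48 mm, 0.09 kg, near the buffer stop of a siding (those further round the curve are not meant). Point: its middle, 24 mm above its underside; x along, y across. The tube is 112 mm long, 34 mm wide, 13 to 48 mm above the underside; grasp across it. Standing in a tray the point is 23 mm above the inner floor.
- transporter_centre (a point): Loose brown two-deck car transporter wagon, empty, 135x35x42 mm, on a siding beside the others; point at its middle, 21 mm up. Not to be packed: leave it where it stands.
- coil_wagon_centre (a point): Loose black stake wagon with steel coils, 155x37x38 mm, on the siding nearest the robot, further right; point at its middle, 19 mm up. Leave it.
- glue_centre (a point): Loose white glue bottle with a red cap, 33 mm across, 84 mm tall; point at its middle, 42 mm up. Leave it.
- tin_centre (a point): Loose small red-brown paint tin, 33 mm across, 28 mm tall; point at its middle, 14 mm up. Leave it.

How it is judged:
By the outcome, as a careful person would: the job done as asked, in the order asked, and still so for the second after the job is handed in, with the robot touching nothing.
It also fails if it takes over 144 s, if anything falls off the work surface, if the arm or the gripper's body presses on something with over 40 N, if the wrist force passes 120 N, or if a joint passes its speed limit or range.

ROBOT

A 6-joint arm with a two-finger parallel gripper is mounted at the origin on a cart in front of the work surface, level with it; the furniture and walls round the work are solid. World frame = base frame: x ahead of the robot, y to its left, z up, the work surface at z = 0. Lengths are in mm, angles in degrees, forces in N, time in s.
With the tool pointing down it reaches from about 350 to 850 mm from the base axis. Payload 8.1 kg.
Tool frame: the origin (TCP) lies midway between the tips of the shut fingers; the grasp point (between the pads) lies 19 mm behind it; z points along the fingers, y is the line along which they close (so a half turn about z gives the same grasp; the last joint's range is limited). The gripper opens to 85 mm and grips with 20 to 120 N. Pads are 22 mm wide; open, the fingers measure 114 mm over their backs; the gripper's body (76 mm by 85 mm) begins 54 mm behind the grasp point. The pads swing forward as they close: fully open they stand 13 mm farther back than shut.
Start: joints at [-4.893, 7.471, 85.268, -0, 87.261, -4.893], TCP at [600.004, 0.022, 231.292] pointing down, gripper open.
Joint ranges: [-169.43, 169.43], [-51.17, 129.36], [1.28, 143.12], [-76.62, 256.62], [0, 156.53], [-152.29, 152.29]. Speed limits (degrees/s): [136.94, 136.94, 159.86, 180, 180, 180].

INTERFACE

Orientations are given as [roll, pitch, yaw] about the fixed x, y, z axes, in that order (R = Rz(yaw) Ry(pitch) Rx(roll)).
In Python, from bench import r gives the robot as it stands.
- The arm moves only by the tool send_rows, never from a script. Its argument "increments" is a list of rows, each a list of 6 numbers: the shift along the tool's x, y, z in mm, then the turn, a rotation vector about the tool's x, y, z in rad. A call has 1 to 5 rows; each row shifts and turns the commanded pose from where the row before left it, along the tool's axes as they then stand; what a row does not reach is not made up. A row lasts 1/8 s, in which the tool goes at most 62.5 mm and 10.7 degrees, less where a joint would pass 70% of its speed; a pose out of reach is approached as far as the arm can. A call is refused whole if a number of a shift passes 62.5 or a number of a turn 0.188, either way. A call with a gripper value outside its range is refused whole. "grip" is the closure, from -1 (fully open) to 1 (shut), set as the call begins (left out, the last holds). The fingers move at their own pace and stop on an object; "grip_force" is the grip in N (left out, the last holds). Time passes only in rows, so rows that do not move let the fingers close. It gives the time, the measured TCP pose, the force, the opening and the grip force at its end, in the units of the state.
- r.sense(): the state, without advancing time (a new reading comes with each control period).
- r.snapshot(name): name is "scene" or "side" or "wrist"; returns a dict with "img" (480x640x3 uint8, blue, green, red), "z_map" (480x640 float32, mm along the optical axis (not along the pixel's ray), 0 where there is no reading), "fx", "fy", "cx", "cy" (pixels), "view" (4x4, takes a point from world to camera coordinates). Camera axes: x right, y down, z forward; pixel columns grow to the right and rows downward; lengths in mm; the calibration is good to about 2 mm. A picture is of the moment at which its call begins.
- r.hand_in(): hands the job in; it is judged then, once.
The state is a dict: "time": time; "joint_pos": joint angles; "qd": joint speeds; "joint_efforts": joint torques, N m; "tool_pos": TCP position; "tcp_rot": TCP orientation; "ft_force": force on the tool from outside, world axes, zero at the start; "wrist_torque": the same for the moment, N m; "finger_gap": finger opening in mm; "grip_force": force on a finger pad.
Only numpy, scipy, OpenCV 4.12 (cv2) and the standard library are available. Lean on these libraries where they do the work, as an engineer would, in place of code of your own. Each camera call takes 0.05 s, during which the arm holds its last target. There are 200 camera calls.

## Working session

There is one attempt and no reset: what is moved stays moved. The work goes in short steps, Python scripts to look and compute and a tool call to move; the robot and the scene stay as the last step left them, time stands still between calls to the robot, and variables do not carry over. Pictures are saved under pics/ and viewed, at most 19 in all, crops included, and the job is handed in when it is done.

Besides the shell and the picture viewer there is one more tool, called after "Emit:" in YAML: its name, and indented under it one key for each argument. send_rows: Moves the arm, as the interface text tells. Its arguments: {"type":"object","properties":{"increments":{"type":"array"},"grip":{"type":"number"},"grip_force":{"type":"number"}},"required":["increments"]}

```bash
mkdir -p pics; ls; cat > h.py <<'E'
import numpy as np, cv2
from bench import r
def snap(n):
    s=r.snapshot(n); np.savez('pics/'+n+'.npz',**{k:np.array(v) for k,v in s.items()}); return s
def world(s):
    z=s['z_map'].astype(float); v,u=np.mgrid[0:480,0:640]
    P=np.stack([(u-s['cx'])/s['fx']*z,(v-s['cy'])/s['fy']*z,z],-1)
    V=np.array(s['view']); W=(P-V[:3,3])@V[:3,:3]
    W[z<=0]=np.nan; return W
E
python3 - <<'E'
from h import *
for n in ['scene','side','wrist']:
    s=snap(n); cv2.imwrite(f'pics/{n}0.png',s['img']); V=np.array(s['view']); print(n,(-V[:3,:3].T@V[:3,3]).round(),V[2,:3].round(2))
print(r.sense())
E
```

```text
pics
scene [  -9. -945.  485.] [ 0.45  0.79 -0.41]
side [ 417. -979.  503.] [ 0.08  0.89 -0.45]
wrist [601.  82. 373.] [-0.   -0.32 -0.95]
{'time': 0.15, 'joint_pos': array([-4.89223527e+00,  7.50433923e+00,  8.53160839e+01,  2.24534001e-04,
        8.72624017e+01, -4.89118426e+00]), 'qd': array([-0.01098475, -0.1369392 , -0.06622751, -0.03956713, -0.02586424,
       -0.10257977]), 'joint_efforts': array([ 1.01583330e-03, -5.70061326e+01, -5.01160097e+01, -1.39109225e-04,
        9.69119486e-03, -7.10949371e-05]), 'tool_pos': array([5.99566390e+02, 6.95218597e-02, 2.30483163e+02]), 'tcp_rot': array([-1.79917496e+02, -7.28538329e-03,  8.99989329e+01]), 'ft_force': array([-0.45634983,  0.68384043, -0.60629166]), 'wrist_torque': array([0.00257639, 0.02395486, 0.01839762]), 'grip_force': 0.0, 'finger_gap': 85.50634345646831}
```

View pics/scene0.png

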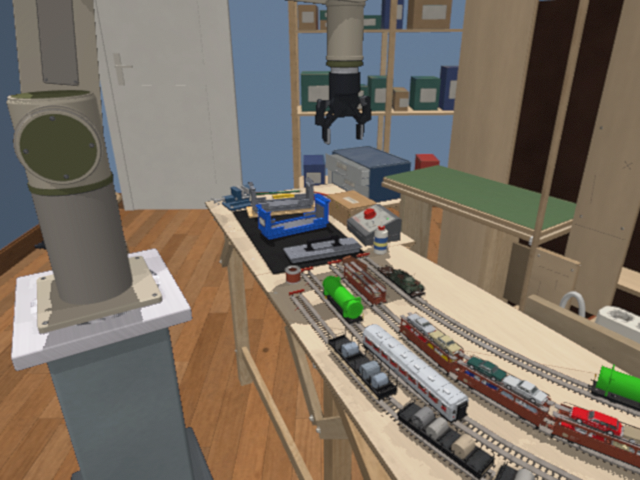

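View pics/side0.png

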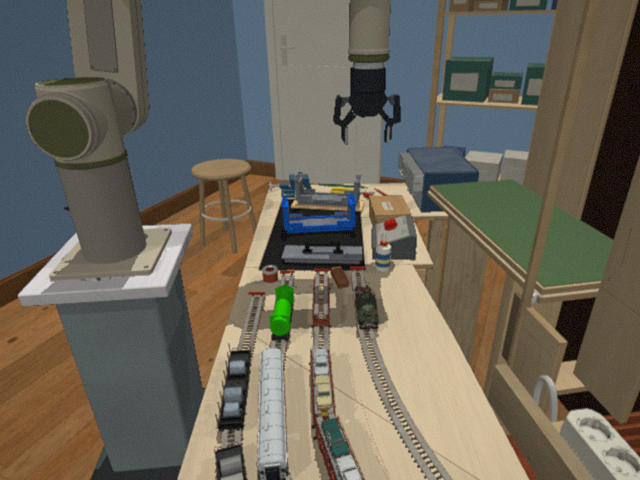

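View pics/wrist0.png

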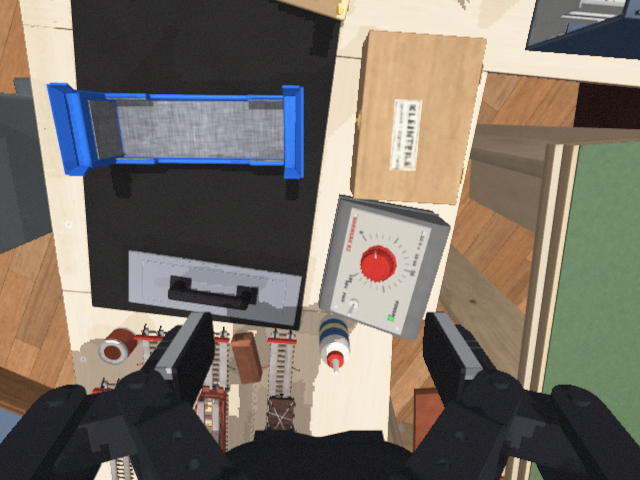

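The wrist view shows the blue tray (rows 85-180, columns 50-300), the lid (rows 250-330) and the tin and glue bottle. In the side view the tube wagon is at (283,310), the transporter at (321,298) and the heavy wagon at (367,310). The bottom tray stands behind the blue one, so I'll move the wrist camera over it and then over the wagons.

Emit:
send_rows:
  increments:
    - [50, -20, -20, 0, 0, 0]
    - [50, -20, -20, 0, 0, 0]
    - [50, -20, -20, 0, 0, 0]
    - [0, 0, 0, 0, 0, 0]
    - [0, 0, 0, 0, 0, 0]

```text
time: 0.78
tool_pos: [539.9, 149.8, 290.8]
tcp_rot: [-180.0, 0.0, 90.0]
ft_force: [-0.2, -0.3, -0.2]
finger_gap: 85.2
grip_force: 0.0
```

```bash
python3 - <<'E'
from h import *
s=snap('wrist'); cv2.imwrite('pics/wA.png',s['img']); np.savez('pics/A.npz',W=world(s),img=s['img']); print(r.sense()['tool_pos'],r.sense()['tcp_rot'])
E
```

```text
[539.98343742 149.1926237  290.35713436] [-1.79933302e+02  3.92896584e-02  8.99743767e+01]
```

Emit:
send_rows:
  increments:
    - [-60, 0, 0, 0, 0, 0]
    - [-60, 0, 0, 0, 0, 0]
    - [-60, 0, 0, 0, 0, 0]
    - [-60, 0, 0, 0, 0, 0]
    - [-60, 0, 0, 0, 0, 0]

```text
time: 1.45
tool_pos: [539.0, -153.5, 290.2]
tcp_rot: [-179.9, -0.0, 89.9]
ft_force: [0.5, -0.4, 0.8]
finger_gap: 85.4
grip_force: 0.0
```

Emit:
send_rows:
  increments:
    - [-30, 0, 0, 0, 0, 0]
    - [0, 0, 0, 0, 0, 0]
    - [0, 0, 0, 0, 0, 0]

```text
time: 1.82
tool_pos: [539.5, -180.3, 290.4]
tcp_rot: [-179.9, -0.1, 89.9]
ft_force: [-0.3, 0.9, -0.7]
finger_gap: 85.5
grip_force: 0.0
```

```bash
python3 - <<'E'
from h import *
s=snap('wrist'); cv2.imwrite('pics/wB.png',s['img']); np.savez('pics/B.npz',W=world(s),img=s['img']); print(r.sense()['tool_pos'],r.sense()['tcp_rot'])
E
```

```text
[ 539.74804572 -179.70587253  290.72547634] [-1.79951840e+02 -4.15162357e-02  8.99815280e+01]
```

View pics/wA.png

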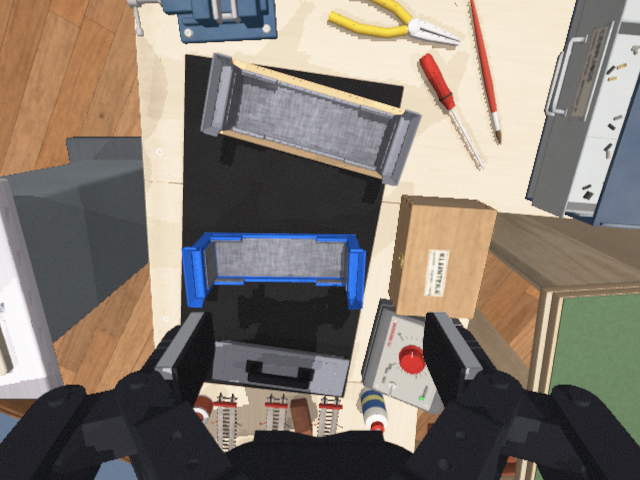

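View pics/wB.png

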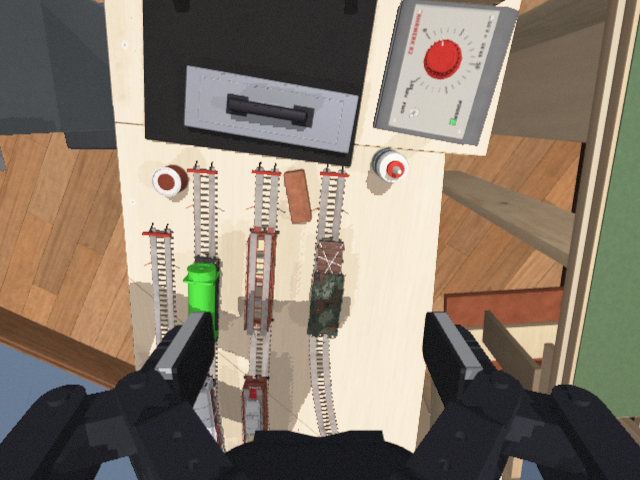

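View A shows the bottom tray at about (310,120), turned about -15°, and the blue tray at (275,265). View B shows the tube wagon (202,300), the transporter (261,280), the heavy wagon (326,290) and the lid handle (270,108). Next I'll fit poses from depth.

```bash
cat > fit.py <<'E'
from h import *
def rect(name,W,m,lo,hi,q=True):
    k=m&(W[...,2]>lo)&(W[...,2]<hi)
    n,l,st,c=cv2.connectedComponentsWithStats(k.astype(np.uint8))
    if n<2: print(name,'none');return
    i=1+np.argmax(st[1:,4]); P=W[l==i]
    (c0,sz,a)=cv2.minAreaRect(P[:,:2].astype(np.float32))
    if sz[0]<sz[1]: sz=sz[::-1]; a+=90
    a=(a+90)%180-90
    print(name,'c',np.round(c0,1),'size',np.round(sz,1),'ang',round(a,2),'z5/50/95',np.percentile(P[:,2],[5,50,95]).round(1),len(P))
def box(W,u0,v0,u1,v1):
    m=np.zeros(W.shape[:2],bool); m[v0:v1,u0:u1]=1; return m
E
python3 - <<'E'
from fit import *
for f in 'AB':
    d=np.load(f'pics/{f}.npz'); W=d['W']; I=d['img'].astype(int)
    if f=='A':
        rect('bot lip',W,box(W,190,40,430,190),60,100)
        for i,(a,b) in enumerate([((200,45),(245,145)),((375,95),(430,190))]): rect(f'bot end{i}',W,box(W,*a,*b),70,100)
        rect('bot all',W,box(W,190,40,430,190),10,100)
        rect('bot floor',W,box(W,240,80,380,160),15,24)
        rect('blue all',W,box(W,175,225,370,310),10,100)
        rect('bl e0',W,box(W,175,225,225,310),60,100)
        rect('bl e1',W,box(W,335,225,370,310),60,100)
        rect('lid A',W,box(W,190,335,360,400),8,22)
        rect('handle A',W,box(W,240,345,320,400),25,50)
        rect('ctrlbox',W,box(W,360,300,440,420),15,150)
    else:
        rect('lid',W,box(W,170,50,370,170),8,22)
        rect('handle',W,box(W,215,80,325,135),28,50)
        rect('tin',W,box(W,145,155,190,200),15,60)
        rect('glue',W,box(W,370,140,415,190),40,120)
        g=(I[...,1]>140)&(I[...,0]<110)&(I[...,2]<110)
        rect('tube',W,g,30,80)
        rect('transp',W,box(W,235,215,285,340),25,80)
        rect('heavy>',W,box(W,300,230,355,345),30,80)
        rect('heavy all',W,box(W,300,230,355,345),14,80)
        rect('table',W,box(W,400,200,430,260),-20,20)
s=dict(np.load('pics/wrist.npz'))
for n in ['side','scene']:
    s=dict(np.load(f'pics/{n}.npz'));W=world(s);I=s['img'].astype(int)
    g=(I[...,1]>140)&(I[...,0]<110)&(I[...,2]<110)
    k=g&(W[...,0]<620)&(W[...,1]>-480)
    rect(n+' tube',W,k,-5,80)
    xy=(W[...,0]>550)&(W[...,0]<720)&(W[...,1]<-190)&(W[...,1]>-450)
    rect(n+' heavy',W,box(W,350,280,385,335) if n=='side' else box(W,375,262,430,300),25,80)
    k=(I[...,0]>120)&(I[...,2]<80)&(W[...,0]<700)
    rect(n+' blue',W,k,5,120)
E
```

```text
bot lip c [451.4 250.7] size [67.9 17.5] ang 74.59 z5/50/95 [66.2 79.7 89.4] 2064
bot end0 c [451.  250.8] size [67.9 16.6] ang 74.59 z5/50/95 [75.3 81.5 89.5] 1858
bot end1 c [616.7 204.9] size [68.  16.8] ang 74.41 z5/50/95 [75.8 81.5 89.7] 1596
bot all c [532.7 228.3] size [190.9  77.6] ang -15.42 z5/50/95 [10.8 26.6 87.5] 15233
bot floor c [534.7 223.7] size [1.5 0. ] ang 43.53 z5/50/95 [23.6 23.6 23.6] 2
blue all c [494.7  72.2] size [188.3  69.2] ang -0.6 z5/50/95 [18.9 21.4 81.6] 9666
bl e0 c [409.5  73.7] size [68.1 17.7] ang 89.5 z5/50/95 [62.4 73.9 83.3] 1342
bl e1 c [580.4  71.3] size [69.2 17. ] ang 89.37 z5/50/95 [63.3 74.4 83.5] 1073
lid A c [489.3 -89.9] size [180.   61.8] ang -9.52 z5/50/95 [18.  20.9 21.9] 3727
handle A c [489.2 -89.3] size [79.9 13.2] ang -9.53 z5/50/95 [30.  44.6 46.5] 759
ctrlbox c [639.9 -54.6] size [178.8  95.2] ang -84.65 z5/50/95 [25.  47.6 65.4] 6614
lid c [489.1 -90.3] size [180.1  60.2] ang -9.51 z5/50/95 [19.4 20.8 21.8] 7816
handle c [489.3 -90.3] size [79.8 12. ] ang -9.47 z5/50/95 [43.1 45.2 46.6] 1000
tin c [ 371.  -164.4] size [32.8 3
[... 356 characters left out ...]
4 33.  35.4] 947
heavy all c [ 551.  -300.1] size [131.1  40. ] ang 84.21 z5/50/95 [15.2 27.8 34.7] 2805
table c [ 659.6 -230.5] size [79.9 37.3] ang -85.86 z5/50/95 [-1.8 -0.6  0.8] 1794
side tube c [ 392.2 -341.7] size [64.5 28.7] ang 86.86 z5/50/95 [42.5 47.  50. ] 280
side heavy c [ 546.7 -322.5] size [89.9 37.2] ang 83.91 z5/50/95 [25.6 29.9 34.3] 528
side blue c [526.1  70. ] size [243.8 115.2] ang 28.7 z5/50/95 [16. 28. 79.] 539
scene tube c [ 400.5 -325.4] size [109.6  45.1] ang 58.91 z5/50/95 [38.2 46.5 49.8] 291
scene heavy c [ 544.4 -323.1] size [88.3 36.4] ang 86.07 z5/50/95 [25.5 29.6 33.9] 373
scene blue c [492.4 127.6] size [188.2 187.9] ang -0.19 z5/50/95 [ 8.8 28.5 79.5] 843
```

Emit:
send_rows:
  increments:
    - [-40, -20, 0, 0, 0, 0]
    - [-40, -25, 0, 0, 0, 0]
    - [-40, -25, 0, 0, 0, 0]
    - [0, 0, 0, 0, 0, 0]
    - [0, 0, 0, 0, 0, 0]

```text
time: 2.5
tool_pos: [470.4, -299.0, 291.3]
tcp_rot: [180.0, -0.0, 90.0]
ft_force: [-0.5, -0.1, -0.4]
finger_gap: 85.6
grip_force: 0.0
```

```bash
python3 - <<'E'
from fit import *
s=snap('wrist'); W=world(s); I=s['img'].astype(int); cv2.imwrite('pics/wC.png',s['img'])
np.savez('pics/C.npz',W=W,img=s['img']); print(r.sense()['tool_pos'])
def b(x0,x1,y0,y1): return (W[...,0]>x0)&(W[...,0]<x1)&(W[...,1]>y0)&(W[...,1]<y1)
g=(I[...,1]>140)&(I[...,0]<110)&(I[...,2]<110)
rect('tube',W,g&b(360,440,-450,-200),20,80)
rect('tube wagon',W,b(360,435,-430,-210),11,80)
h=b(515,590,-430,-200)
for lo in (10,14,22,27,30): rect(f'heavy>{lo}',W,h,lo,80)
rect('transp',W,b(435,505,-430,-200),25,80)
# heavy rows profile along y
for y in range(-390,-220,10):
    k=b(515,590,y,y+10)&(W[...,2]>11); P=W[k]
    k2=b(360,435,y,y+10)&(W[...,2]>11); Q=W[k2]
    print(y,len(P) and (P[:,0].min().round(),P[:,0].max().round(),np.median(P[:,2]).round(),P[:,2].max().round()),len(Q) and (Q[:,0].min().round(),Q[:,0].max().round(),Q[:,2].max().round()))
E
```

```text
[ 470.66116563 -298.72900565  291.34200964]
tube c [ 396.4 -318.5] size [108.7  33.7] ang 83.71 z5/50/95 [38.9 46.9 50.4] 2581
tube wagon c [ 397.  -318.4] size [127.1  34.9] ang 83.61 z5/50/95 [15.1 46.2 50.2] 3173
heavy>10 c [ 550.9 -302.9] size [138.8  40.1] ang 83.87 z5/50/95 [15.  27.6 34.7] 3634
heavy>14 c [ 550.9 -302.5] size [136.   40.1] ang 83.87 z5/50/95 [15.2 27.7 34.7] 3576
heavy>22 c [ 549.  -319.6] size [91.2 40.1] ang 83.67 z5/50/95 [24.3 30.  34.9] 2512
heavy>27 c [ 548.4 -319.3] size [90.7 36. ] ang 83.58 z5/50/95 [27.5 31.3 35.1] 1935
heavy>30 c [ 548.8 -318.5] size [71.1 34.1] ang 83.81 z5/50/95 [30.3 33.  35.3] 1222
transp c [ 469.1 -286.9] size [132.5  31. ] ang 84.26 z5/50/95 [26.7 39.  41.4] 3028
-390 0 (np.float64(402.0), np.float64(402.0), np.float64(17.0))
-380 (np.float64(542.0), np.float64(556.0), np.float64(14.0), np.float64(18.0)) (np.float64(380.0), np.float64(408.0), np.float64(51.0))
-370 (np.float64(525.0), np.float64(564.0), np.float64(26.0), np.float64(31.0)) (np.float64(375.0), np.float64(410.0), np.float64(53.0))
-360 (np.float64(525.0), np.floa
[... 1068 characters left out ...]
79.0))
-280 (np.float64(535.0), np.float64(573.0), np.float64(17.0), np.float64(31.0)) (np.float64(384.0), np.float64(419.0), np.float64(53.0))
-270 (np.float64(536.0), np.float64(570.0), np.float64(16.0), np.float64(19.0)) (np.float64(386.0), np.float64(419.0), np.float64(52.0))
-260 (np.float64(538.0), np.float64(570.0), np.float64(16.0), np.float64(19.0)) (np.float64(389.0), np.float64(415.0), np.float64(18.0))
-250 (np.float64(538.0), np.float64(571.0), np.float64(16.0), np.float64(19.0)) 0
-240 (np.float64(540.0), np.float64(570.0), np.float64(15.0), np.float64(18.0)) (np.float64(360.0), np.float64(362.0), np.float64(16.0))
-230 0 (np.float64(361.0), np.float64(362.0), np.float64(16.0))
```

View pics/wC.png

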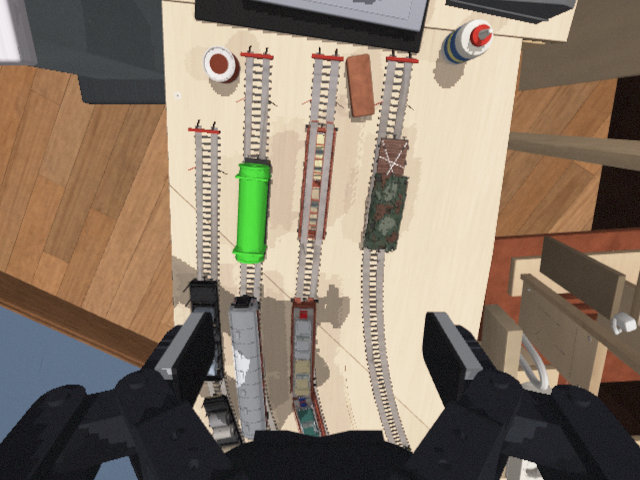

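View C shows both wagons whole: tube wagon centre at about (397,-318), heavy wagon at (551,-303), both at about 83.8°, with undersides at z≈3. The mat surface is at about z=4. I'll grasp the heavy wagon first.

Emit:
send_rows:
  increments:
    - [-6, 40, 20, 0, 0, 0]
    - [-6, 39, 40, 0, 0, 0]
    - [0, 0, 50, 0, 0, 0.106]
    - [0, 0, 50, 0, 0, 0]
    - [0, 0, 40, 0, 0, 0]
  grip: -0.4
  grip_force: 40

```text
time: 3.18
tool_pos: [549.3, -309.5, 88.6]
tcp_rot: [-179.9, -0.1, 84.1]
ft_force: [-0.4, -0.0, -0.0]
finger_gap: 59.6
grip_force: 0.0
```

Emit:
send_rows:
  increments:
    - [0, 0, 20, 0, 0, 0]
    - [0, 0, 10, 0, 0, 0]
    - [0, 0, 0, 0, 0, 0]
    - [0, 0, 0, 0, 0, 0]

```text
time: 3.68
tool_pos: [550.3, -312.7, 63.4]
tcp_rot: [179.8, 0.1, 83.9]
ft_force: [-0.1, -0.5, -0.8]
finger_gap: 59.9
grip_force: 0.0
```

```bash
python3 - <<'E'
from h import *
t=r.sense(); print(t['tool_pos'],t['tcp_rot'],t['finger_gap'],t['ft_force'])
s=snap('wrist'); a=s['img']; b=r.snapshot('side')['img'][250:370,270:430]
cv2.imwrite('pics/g1.png',np.hstack([a[:,:400] if 0 else cv2.resize(a,(440,330)),cv2.resize(b,(352,330))]))
E
```

```text
[ 550.25711654 -312.7382685    63.41786036] [1.79838379e+02 8.55315636e-02 8.39315393e+01] 59.89547489759466 [-0.08137774 -0.53889735 -0.81854821]
```

View pics/g1.png

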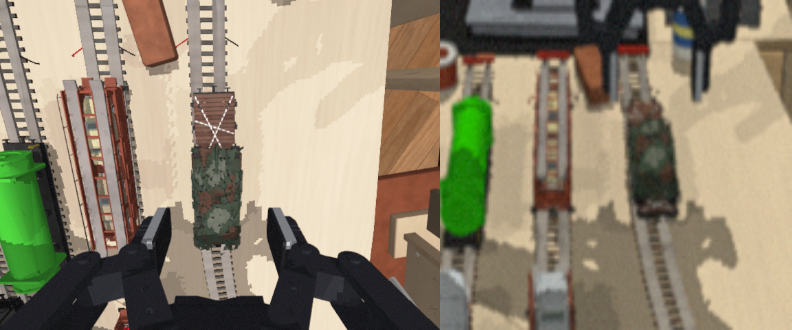

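The wagon is centred between the fingers (columns 193-243, fingers at 160 and 280). I'll descend and grip.

Emit:
send_rows:
  increments:
    - [0, 0, 20, 0, 0, 0]
    - [0, 0, 20, 0, 0, 0]
    - [0, 0, 10, 0, 0, 0]
    - [0, 0, 1, 0, 0, 0]
    - [0, 0, 0, 0, 0, 0]

```text
time: 4.4
tool_pos: [549.2, -312.1, 10.4]
tcp_rot: [180.0, 0.0, 83.9]
ft_force: [0.1, -0.3, 1.3]
finger_gap: 60.1
grip_force: 0.0
```

Emit:
send_rows:
  increments:
    - [0, 0, 0, 0, 0, 0]
    - [0, 0, 0, 0, 0, 0]
    - [0, 0, 0, 0, 0, 0]
    - [0, 0, 0, 0, 0, 0]
    - [0, 0, 0, 0, 0, 0]
  grip: 1

```text
time: 5.03
tool_pos: [549.8, -312.5, 11.4]
tcp_rot: [179.9, 0.1, 83.9]
ft_force: [-0.4, 0.2, 5.7]
finger_gap: 35.8
grip_force: 40.7
```

Emit:
send_rows:
  increments:
    - [0, 0, 0, 0, 0, 0]
    - [0, 0, -5, 0, 0, 0]
    - [0, 0, -25, 0, 0, 0]
    - [0, 0, -50, 0, 0, 0]
    - [0, 0, -50, 0, 0, 0]

```text
time: 5.65
tool_pos: [548.1, -311.4, 140.6]
tcp_rot: [-179.9, -0.1, 83.9]
ft_force: [1.0, -0.5, -1.1]
finger_gap: 35.9
grip_force: 40.2
```

```bash
python3 - <<'E'
from h import *
t=r.sense(); print(t['tool_pos'],t['tcp_rot'],t['finger_gap'],t['ft_force'],t['wrist_torque'])
s=snap('wrist'); a=s['img']; b=r.snapshot('side')['img'][120:320,270:470]
np.savez('pics/D.npz',W=world(s),img=a)
cv2.imwrite('pics/g2.png',np.hstack([cv2.resize(a,(440,330)),cv2.resize(b,(330,330))]))
E
```

```text
[ 548.10905225 -311.39984969  140.64666165] [-1.79877071e+02 -6.53253659e-02  8.39250575e+01] 35.89271880353079 [ 1.01493481 -0.51369948 -1.08213422] [-0.00767715 -0.01437581  0.01810071]
```

View pics/g2.png

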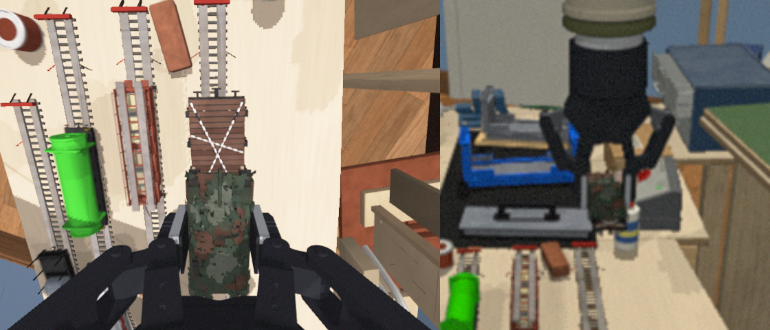

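```bash
python3 - <<'E'
from h import *
d=np.load('pics/D.npz'); W=d['W']; T=np.array([549,-311.5,140.3]); c,s_=np.cos(np.radians(83.93)),np.sin(np.radians(83.93))
R=np.array([[c,s_,0],[s_,-c,0],[0,0,-1]]).T
L=(W-T)@R
m=(abs(L[...,1])<22)&(L[...,2]<10)&(L[...,2]>-25)
P=L[m]; print('extent',np.nanpercentile(P[:,0],[0.2,99.8]),np.percentile(P[:,1],[1,99]))
for a in range(10,90,8):
    q=P[(P[:,0]>a)&(P[:,0]<a+8)&(abs(P[:,1])<12)]; print(a,len(q) and np.median(q[:,2]).round(1))
A=np.load('pics/A.npz')['W']; k=(A[...,0]>590)&(A[...,0]<760)&(A[...,1]>0)&(A[...,1]<330)&(A[...,2]<250); print('right max z',A[k][:,2].max())
E
```

```text
extent [-48.11358084  77.79737072] [-18.82171083  19.03771915]
10 -20.2
18 -18.2
26 -17.2
34 -5.3
42 -5.1
50 -5.2
58 -5.1
66 -5.0
74 -4.2
82 0
right max z 115.08882696508478
```

Emit:
send_rows:
  increments:
    - [53, -6, 0, 0, 0, 0]
    - [53, -6, 0, 0, 0, 0]
    - [53, -6, 0, 0, 0, 0]
    - [53, -6, 0, 0, 0, 0]
    - [53, -6, 0, 0, 0, 0]

```text
time: 6.38
tool_pos: [546.3, -43.5, 139.4]
tcp_rot: [-179.9, -0.0, 83.9]
ft_force: [0.4, -0.2, -0.9]
finger_gap: 35.9
grip_force: 40.3
```

Emit:
send_rows:
  increments:
    - [53, -6, 0, 0, 0, 0]
    - [53, -6, 0, 0, 0, 0]
    - [53, -6, 0, 0, 0, 0]
    - [53, -6, 0, 0, 0, 0]
    - [56, -9, 0, 0, 0, 0]

```text
time: 7.0
tool_pos: [542.0, 226.1, 139.4]
tcp_rot: [-179.9, 0.0, 83.9]
ft_force: [0.2, 0.0, -0.2]
finger_gap: 36.1
grip_force: 40.3
```

Emit:
send_rows:
  increments:
    - [0, 0, 0, 0, 0, -0.176]
    - [0, 0, 0, 0, 0, -0.176]
    - [0, 0, 0, 0, 0, -0.176]
    - [0, 0, 0, 0, 0, -0.176]
    - [0, 0, 0, 0, 0, -0.176]

```text
time: 7.62
tool_pos: [542.0, 224.5, 139.1]
tcp_rot: [-179.9, -0.1, 134.7]
ft_force: [0.3, -0.2, -1.6]
finger_gap: 36.0
grip_force: 40.2
```

Emit:
send_rows:
  increments:
    - [0, 0, 0, 0, 0, -0.176]
    - [0, 0, 0, 0, 0, -0.176]
    - [0, 0, 0, 0, 0, -0.176]
    - [0, 0, 0, 0, 0, 0]
    - [0, 0, 0, 0, 0, 0]

```text
time: 8.25
tool_pos: [542.4, 224.6, 139.7]
tcp_rot: [-180.0, -0.0, 164.4]
ft_force: [0.1, 0.1, -1.2]
finger_gap: 35.7
grip_force: 40.2
```

```bash
python3 - <<'E'
from fit import *
t=r.sense(); print(t['tool_pos'],t['tcp_rot'],t['finger_gap'],t['ft_force'])
s=snap('wrist'); cv2.imwrite('pics/t1.png',s['img']); W=world(s)
V=np.array(s['view']); print((-V[:3,:3].T@V[:3,3]).round(),V[:3,:3].round(2))
np.savez('pics/E.npz',W=W,img=s['img'])
rect('ends',W,(W[...,2]>78)&(W[...,2]<95)&(W[...,1]>170),0,100)
E
```

```text
[542.38400719 224.56519116 139.73118175] [-1.79972205e+02 -4.54613483e-02  1.64367769e+02] 35.66679630866253 [ 0.08438227  0.07602069 -1.21054652]
[464. 247. 282.] [[ 0.27  0.96 -0.  ]
 [ 0.91 -0.26  0.32]
 [ 0.31 -0.09 -0.95]]
ends c [450.4 250.7] size [68.3 16.2] ang 74.43 z5/50/95 [78.2 83.7 89.7] 4544
```

View pics/t1.png

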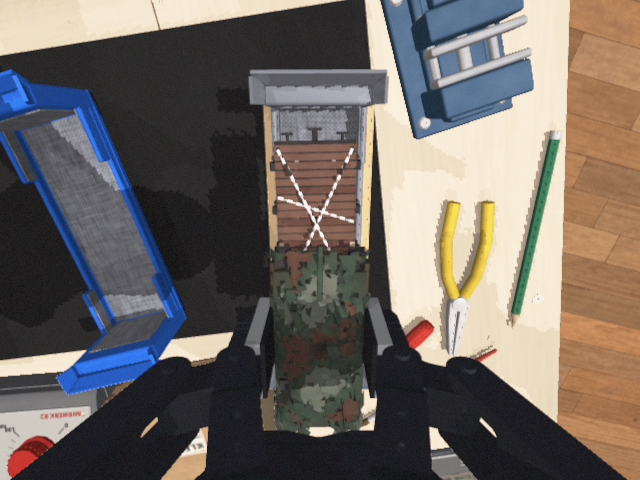

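The wagon hangs level over the tray and in line with it (tray columns 265-380, wagon 275-370). I'll lower it.

Emit:
send_rows:
  increments:
    - [0, 0, 30, 0, 0, 0]
    - [0, 0, 40, 0, 0, 0]
    - [0, 0, 25, 0, 0, 0]
    - [0, 0, 5, 0, 0, 0]
    - [0, 0, 0, 0, 0, 0]

```text
time: 8.93
tool_pos: [543.0, 224.8, 40.8]
tcp_rot: [180.0, 0.0, 164.5]
ft_force: [-0.9, 0.5, -1.1]
finger_gap: 36.0
grip_force: 40.2
```

Emit:
send_rows:
  increments:
    - [0, 0, 2, 0, 0, 0]
    - [0, 0, 2, 0, 0, 0]
    - [0, 0, 1, 0, 0, 0]
    - [0, 0, 0, 0, 0, 0]

```text
time: 9.43
tool_pos: [542.8, 224.7, 35.4]
tcp_rot: [180.0, 0.0, 164.6]
ft_force: [0.7, -0.1, -2.1]
finger_gap: 35.5
grip_force: 40.2
```

Emit:
send_rows:
  increments:
    - [0, 0, 1, 0, 0, 0]
    - [0, 0, 0, 0, 0, 0]
    - [0, 0, 0, 0, 0, 0]

```text
time: 9.8
tool_pos: [542.7, 224.7, 34.3]
tcp_rot: [-180.0, -0.0, 164.6]
ft_force: [-0.2, -0.9, -0.8]
finger_gap: 36.1
grip_force: 40.2
```

Emit:
send_rows:
  increments:
    - [0, 0, 1, 0, 0, 0]
    - [0, 0, 0, 0, 0, 0]
    - [0, 0, 0, 0, 0, 0]

```text
time: 10.18
tool_pos: [542.8, 224.7, 33.3]
tcp_rot: [180.0, 0.0, 164.6]
ft_force: [0.7, 0.1, -0.7]
finger_gap: 36.0
grip_force: 40.3
```

Emit:
send_rows:
  increments:
    - [0, 0, 0.7, 0, 0, 0]
    - [0, 0, 0, 0, 0, 0]
    - [0, 0, 0, 0, 0, 0]

```text
time: 10.55
tool_pos: [542.8, 224.7, 33.3]
tcp_rot: [180.0, 0.0, 164.6]
ft_force: [-3.2, -1.4, 5.5]
finger_gap: 35.8
grip_force: 41.0
```

Emit:
send_rows:
  increments:
    - [0, 0, 0.7, 0, 0, 0]
    - [0, 0, 0, 0, 0, 0]
    - [0, 0, 0, 0, 0, 0]

```text
time: 10.92
tool_pos: [542.9, 224.7, 33.3]
tcp_rot: [-180.0, 0.0, 164.6]
ft_force: [-6.6, -2.3, 9.9]
finger_gap: 35.8
grip_force: 41.6
```

Contact on the floor at TCP z≈33.3. I'll release, rise and look at both trays.

Emit:
send_rows:
  increments:
    - [0, 0, -1, 0, 0, 0]
    - [0, 0, 0, 0, 0, 0]
    - [0, 0, 0, 0, 0, 0]
    - [0, 0, 0, 0, 0, 0]
  grip: -0.2

```text
time: 11.42
tool_pos: [542.7, 224.7, 32.7]
tcp_rot: [-180.0, -0.0, 164.6]
ft_force: [0.8, -0.2, 0.2]
finger_gap: 51.3
grip_force: 0.0
```

Emit:
send_rows:
  increments:
    - [0, 0, -20, 0, 0, 0]
    - [0, 0, -50, 0, 0, 0]
    - [-20, 0, -60, 0, 0, 0]
    - [-40, 0, -60, 0, 0, 0]
    - [-40, 0, -40, 0, 0, 0]

```text
time: 12.05
tool_pos: [635.1, 199.8, 259.8]
tcp_rot: [179.9, 0.3, 164.6]
ft_force: [1.4, 1.1, 0.6]
finger_gap: 51.2
grip_force: 0.0
```

Emit:
send_rows:
  increments:
    - [0, 0, 0, 0, 0, 0]
    - [0, 0, 0, 0, 0, 0]

```text
time: 12.3
tool_pos: [633.3, 199.6, 254.3]
tcp_rot: [-180.0, -0.0, 164.6]
ft_force: [0.1, 0.5, -0.2]
finger_gap: 51.3
grip_force: 0.0
```

```bash
python3 - <<'E'
from fit import *
t=r.sense(); print(t['tool_pos'],t['tcp_rot'],t['finger_gap'])
s=snap('wrist'); cv2.imwrite('pics/t2.png',s['img']); W=world(s); np.savez('pics/F.npz',W=W,img=s['img'])
def b(x0,x1,y0,y1): return (W[...,0]>x0)&(W[...,0]<x1)&(W[...,1]>y0)&(W[...,1]<y1)
rect('e0',W,b(420,480,190,310),70,100); rect('e1',W,b(590,650,140,260),70,100)
rect('wagon',W,b(455,610,185,280)&(abs((W[...,0]-533.8)*.266+(W[...,1]-227.9)*.964)<22),34,70)
rect('wag hi',W,b(455,610,185,280)&(abs((W[...,0]-533.8)*.266+(W[...,1]-227.9)*.964)<24),46,80)
rect('b0',W,b(380,440,20,130),60,100); rect('b1',W,b(550,620,20,130),60,100)
rect('ball',W,b(380,620,20,130),15,100)
E
```

```text
[633.34028803 199.58955084 254.25919142] [-1.79999376e+02 -2.72225858e-02  1.64583306e+02] 51.32639169158767
e0 none
e1 c [616.1 204.8] size [67.6 16.6] ang 74.51 z5/50/95 [76.1 81.6 89.5] 1763
wagon c [534.5 227.7] size [138.2  40. ] ang -15.25 z5/50/95 [36.8 49.5 56.3] 6287
wag hi c [550.7 223. ] size [91.6 39.2] ang -16.09 z5/50/95 [47.2 52.1 56.6] 4210
b0 c [416.3  49.3] size [10.2  1.3] ang 82.72 z5/50/95 [60.2 61.8 65.5] 27
b1 c [579.8  71.1] size [68.6 17. ] ang 89.2 z5/50/95 [63.5 74.2 83.5] 1621
ball c [502.4  73.6] size [172.8  68.5] ang -1.9 z5/50/95 [18.8 20.6 76.6] 14493
```

View pics/t2.png

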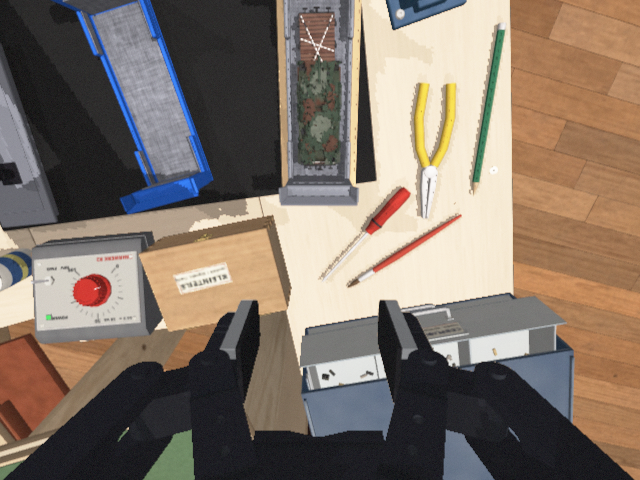

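The heavy wagon stands level in the bottom tray (image (318,90)). Blue tray next: centre (494.9,72.4), angle -0.7°.

Emit:
send_rows:
  increments:
    - [33.2, -53.1, 30, 0, 0, 0]
    - [33.2, -53.1, 40, 0, 0, 0]
    - [33.2, -53.1, 40, 0, 0, -0.128]
    - [0, 0, 30, 0, 0, -0.129]
    - [0, 0, 20, 0, 0, 0]
  grip: -1
  grip_force: 40

```text
time: 12.98
tool_pos: [511.1, 90.0, 106.6]
tcp_rot: [-180.0, -0.3, 179.4]
ft_force: [-0.1, -0.9, -0.3]
finger_gap: 85.4
grip_force: 0.0
```

Emit:
send_rows:
  increments:
    - [0, 0, 0, 0, 0, 0]
    - [0, 0, 0, 0, 0, 0]

```text
time: 13.22
tool_pos: [514.3, 90.6, 110.2]
tcp_rot: [-180.0, -0.0, 179.4]
ft_force: [0.5, 0.4, 0.8]
finger_gap: 85.7
grip_force: 0.0
```

```bash
python3 - <<'E'
from fit import *
t=r.sense(); print(t['tool_pos'],t['tcp_rot'],t['finger_gap'])
s=snap('wrist'); cv2.imwrite('pics/b1.png',s['img']); W=world(s); np.savez('pics/G.npz',W=W,img=s['img'])
def b(x0,x1,y0,y1): return (W[...,0]>x0)&(W[...,0]<x1)&(W[...,1]>y0)&(W[...,1]<y1)
rect('b0',W,b(380,440,20,130),60,100)
rect('ball',W,b(380,490,20,130),15,100)
E
```

```text
[514.34848637  90.55832557 110.18605926] [-1.79999443e+02 -1.68054120e-02  1.79352462e+02] 85.67176183930863
b0 c [408.8  72.8] size [68.4 16.9] ang 89.33 z5/50/95 [67.6 76.1 83.6] 7559
ball c [445.3  72.4] size [89.8 68.4] ang -0.65 z5/50/95 [19.1 23.9 82.7] 20415
```

View pics/b1.png

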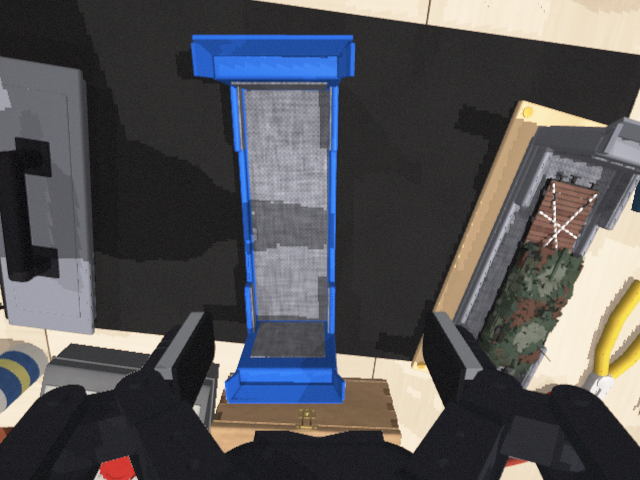

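The blue tray is clear, centre about (494.6,72.1). I'll correct the position, descend and grip.

Emit:
send_rows:
  increments:
    - [10, -9.4, 0, 0, 0, 0]
    - [9.5, -9.3, 10, 0, 0, 0]
    - [0, 0, 30, 0, 0, 0]
    - [0, 0, 30, 0, 0, 0]
    - [0, 0, 20, 0, 0, 0]

```text
time: 13.9
tool_pos: [494.2, 71.2, 19.1]
tcp_rot: [-180.0, -0.0, 179.3]
ft_force: [0.5, 0.6, 0.5]
finger_gap: 85.2
grip_force: 0.0
```

Emit:
send_rows:
  increments:
    - [0, 0, 10, 0, 0, 0]
    - [0, 0, 4, 0, 0, 0]
    - [0, 0, 0, 0, 0, 0]
    - [0, 0, 0, 0, 0, 0]

```text
time: 14.4
tool_pos: [495.8, 71.7, 6.8]
tcp_rot: [180.0, 0.1, 179.3]
ft_force: [0.5, -0.4, -1.1]
finger_gap: 85.4
grip_force: 0.0
```

Emit:
send_rows:
  increments:
    - [0, 0, 1, 0, 0, 0]
    - [0, 0, 0, 0, 0, 0]
    - [0, 0, 0, 0, 0, 0]
    - [0, 0, 0, 0, 0, 0]
    - [0, 0, 0, 0, 0, 0]
  grip: 1
  grip_force: 50

```text
time: 15.02
tool_pos: [495.5, 71.8, 5.5]
tcp_rot: [180.0, 0.0, 179.3]
ft_force: [-1.1, 0.6, 6.7]
finger_gap: 58.8
grip_force: 54.5
```

Emit:
send_rows:
  increments:
    - [0, 0, 0, 0, 0, 0]
    - [0, 0, -5, 0, 0, 0]
    - [0, 0, -30, 0, 0, 0]
    - [0, 0, -50, 0, 0, 0]
    - [0, 0, -40, 0, 0, 0]

```text
time: 15.65
tool_pos: [494.9, 71.7, 131.5]
tcp_rot: [-180.0, 0.0, 179.3]
ft_force: [-0.0, 0.2, -2.0]
finger_gap: 59.0
grip_force: 54.5
```

Emit:
send_rows:
  increments:
    - [0, 0, 0, 0, 0, 0]
    - [0, 0, 0, 0, 0, 0]

```text
time: 15.9
tool_pos: [494.3, 71.7, 129.0]
tcp_rot: [-180.0, -0.1, 179.3]
ft_force: [0.5, -0.1, -2.3]
finger_gap: 59.0
grip_force: 54.5
```

```bash
cat > held.py <<'E'
from fit import *
def held():
    t=r.sense(); s=snap('wrist'); W=world(s)
    print(t['tool_pos'].round(1),t['tcp_rot'].round(2),t['finger_gap'],t['ft_force'].round(1))
    a=np.radians(t['tcp_rot'][2]); c,q=np.cos(a),np.sin(a)
    R=np.array([[c,q,0],[q,-c,0],[0,0,-1]]).T
    return s,W,(W-t['tool_pos'])@R
E
python3 - <<'E'
from held import *
s,W,L=held(); cv2.imwrite('pics/b2.png',s['img'])
print('expect end lip centre x 85.5, lip top z -78')
m=(L[...,0]>60)&(L[...,0]<115)&(abs(L[...,1])<45)
L2=L*[1,1,-1]
rect('lip',L2,m,50,100); rect('top',L2,m,72,100)
k=(abs(L[...,1])<20)&(L[...,0]>20)&(L[...,0]<70)&(abs(L[...,2]+14)<20)
P=L[k]; print('floor slope',np.polyfit(P[:,0],P[:,2],1),np.polyfit(P[:,1],P[:,2],1))
E
```

```text
[494.3  71.7 129. ] [-1.7999e+02 -7.0000e-02  1.7932e+02] 58.96019573736951 [ 0.5 -0.1 -2.3]
expect end lip centre x 85.5, lip top z -78
lip c [86.4  0.2] size [69.6 17.2] ang -89.85 z5/50/95 [66.3 72.7 78.3] 43328
top c [87.1  0.2] size [69.6 15.8] ang -89.97 z5/50/95 [72.6 76.5 78.6] 22908
floor slope [-1.45871963e-03 -1.45189648e+01] [ 3.88793263e-04 -1.45867924e+01]
```

Held level and square. The tray centre is about 0.7 mm ahead of the TCP. I'll carry it over the bottom tray.

Emit:
send_rows:
  increments:
    - [-10, 40, 0, 0, 0, 0]
    - [-10, 40, 0, 0, 0, 0]
    - [-9, 40, 0, 0, 0, 0]
    - [-9.1, 36.4, 0, 0, 0, 0]
    - [0, 0, 0, 0, 0, 0.129]

```text
time: 16.58
tool_pos: [533.7, 229.8, 127.3]
tcp_rot: [-179.9, -0.2, 172.0]
ft_force: [0.1, 0.1, -0.9]
finger_gap: 59.0
grip_force: 54.6
```

Emit:
send_rows:
  increments:
    - [0, 0, 0, 0, 0, 0.13]
    - [0, 0, 0, 0, 0, 0]
    - [0, 0, 0, 0, 0, 0]
    - [0, 0, 0, 0, 0, 0]

```text
time: 17.08
tool_pos: [534.7, 227.4, 129.4]
tcp_rot: [-180.0, -0.0, 164.6]
ft_force: [0.6, -0.6, -0.5]
finger_gap: 58.8
grip_force: 54.6
```

```bash
python3 - <<'E'
from held import *
s,W,L=held(); cv2.imwrite('pics/b3.png',s['img']); L2=L*[1,1,-1]
m=(L[...,0]>60)&(L[...,0]<115)&(abs(L[...,1])<45)
rect('blue lip',L2,m,50,100)
rect('bottom lip',L2,(L[...,0]>40)&(L[...,0]<130)&(abs(L[...,1])<60),-50,-20)
V=W[(W[...,2]>75)&(W[...,2]<95)&(W[...,1]>200)]; print(len(V))
E
```

```text
[534.7 227.4 129.4] [-1.7998e+02 -4.0000e-02  1.6456e+02] 58.80864867189456 [ 0.6 -0.6 -0.5]
blue lip c [86.5  0.4] size [69.5 17.3] ang 89.94 z5/50/95 [66.3 72.6 78.3] 43261
bottom lip none
0
```

View pics/b3.png

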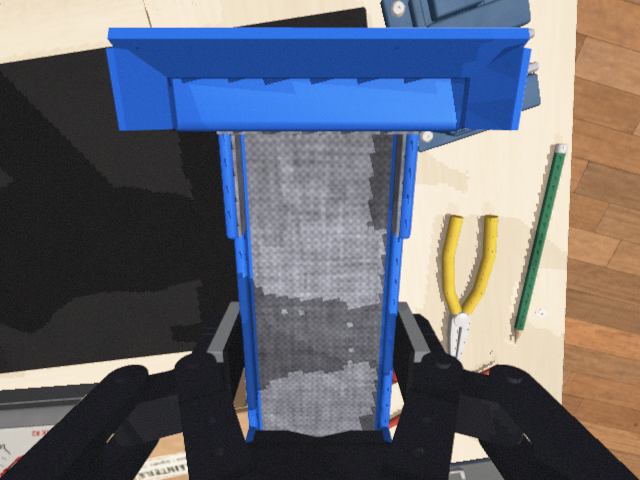

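The tray hides the bottom tray but is held square, and the pose is within about 0.5 mm of the target. I'll lower it, watching the force.

Emit:
send_rows:
  increments:
    - [0, 0, 15, 0, 0, 0]
    - [0, 0, 15, 0, 0, 0]
    - [0, 0, 5, 0, 0, 0]
    - [0, 0, 0, 0, 0, 0]
    - [0, 0, 0, 0, 0, 0]

```text
time: 17.75
tool_pos: [535.3, 227.8, 95.3]
tcp_rot: [180.0, 0.0, 164.5]
ft_force: [0.9, 0.2, -1.5]
finger_gap: 58.6
grip_force: 54.6
```

Emit:
send_rows:
  increments:
    - [0, 0, 2, 0, 0, 0]
    - [0, 0, 2, 0, 0, 0]
    - [0, 0, 0, 0, 0, 0]
    - [0, 0, 0, 0, 0, 0]

```text
time: 18.25
tool_pos: [535.0, 227.7, 90.9]
tcp_rot: [180.0, -0.0, 164.5]
ft_force: [-0.6, 0.5, -1.6]
finger_gap: 58.9
grip_force: 54.6
```

Emit:
send_rows:
  increments:
    - [0, 0, 2, 0, 0, 0]
    - [0, 0, 2, 0, 0, 0]
    - [0, 0, 0, 0, 0, 0]
    - [0, 0, 0, 0, 0, 0]

```text
time: 18.75
tool_pos: [534.9, 227.6, 86.8]
tcp_rot: [-180.0, -0.0, 164.5]
ft_force: [0.3, -0.9, -1.6]
finger_gap: 58.7
grip_force: 54.6
```

Emit:
send_rows:
  increments:
    - [0, 0, 2, 0, 0, 0]
    - [0, 0, 2, 0, 0, 0]
    - [0, 0, 0, 0, 0, 0]
    - [0, 0, 0, 0, 0, 0]

```text
time: 19.25
tool_pos: [534.9, 227.7, 82.9]
tcp_rot: [180.0, -0.0, 164.5]
ft_force: [-0.4, 0.9, -1.0]
finger_gap: 58.8
grip_force: 54.6
```

Emit:
send_rows:
  increments:
    - [0, 0, 2, 0, 0, 0]
    - [0, 0, 1, 0, 0, 0]
    - [0, 0, 0, 0, 0, 0]
    - [0, 0, 0, 0, 0, 0]

```text
time: 19.75
tool_pos: [535.0, 227.7, 80.0]
tcp_rot: [180.0, 0.0, 164.5]
ft_force: [0.3, 0.8, -1.3]
finger_gap: 59.1
grip_force: 54.6
```

Emit:
send_rows:
  increments:
    - [0, 0, 1, 0, 0, 0]
    - [0, 0, 0, 0, 0, 0]
    - [0, 0, 0, 0, 0, 0]

```text
time: 20.12
tool_pos: [535.1, 227.7, 79.6]
tcp_rot: [180.0, 0.0, 164.5]
ft_force: [-2.7, -0.3, 6.2]
finger_gap: 58.7
grip_force: 55.3
```

Emit:
send_rows:
  increments:
    - [0, 0, 1, 0, 0, 0]
    - [0, 0, 0, 0, 0, 0]
    - [0, 0, 0, 0, 0, 0]

```text
time: 20.5
tool_pos: [535.1, 227.7, 79.5]
tcp_rot: [180.0, 0.0, 164.5]
ft_force: [-7.2, -1.6, 13.6]
finger_gap: 58.6
grip_force: 56.1
```

Seated: contact came exactly 74 mm above the pickup height. I'll release, rise, turn toward the tube wagon's axis and check the stack.

Emit:
send_rows:
  increments:
    - [0, 0, -1, 0, 0, 0]
    - [0, 0, 0, 0, 0, 0]
    - [0, 0, 0, 0, 0, 0]
    - [0, 0, 0, 0, 0, 0]
    - [0, 0, -10, 0, 0, 0]
  grip: -1

```text
time: 21.12
tool_pos: [534.1, 227.4, 88.1]
tcp_rot: [-179.9, -0.1, 164.5]
ft_force: [0.4, -0.5, 0.1]
finger_gap: 85.3
grip_force: 0.0
```

Emit:
send_rows:
  increments:
    - [0, 0, -50, 0, 0, 0]
    - [0, 0, -50, 0, 0, 0]
    - [0, 0, -50, 0, 0, 0]
    - [0, 0, -30, 0, 0, 0]
    - [0, 0, 0, 0, 0, 0.176]

```text
time: 21.75
tool_pos: [536.7, 228.2, 274.1]
tcp_rot: [179.7, 0.3, 154.2]
ft_force: [-0.5, 0.6, 0.2]
finger_gap: 85.7
grip_force: 0.0
```

Emit:
send_rows:
  increments:
    - [0, 0, 0, 0, 0, 0.176]
    - [0, 0, 0, 0, 0, 0.176]
    - [0, 0, 0, 0, 0, 0.176]
    - [0, 0, 0, 0, 0, 0.176]
    - [0, 0, 0, 0, 0, 0.176]

```text
time: 22.38
tool_pos: [535.0, 227.7, 269.8]
tcp_rot: [180.0, -0.0, 103.7]
ft_force: [1.1, 0.5, 0.4]
finger_gap: 84.9
grip_force: 0.0
```

Emit:
send_rows:
  increments:
    - [0, 0, 0, 0, 0, 0.176]
    - [0, 0, 0, 0, 0, 0.18]
    - [-45, 0, 0, 0, 0, 0]
    - [-50, 0, 0, 0, 0, 0]
    - [0, 0, 0, 0, 0, 0]

```text
time: 23.0
tool_pos: [524.3, 130.5, 269.9]
tcp_rot: [179.9, 0.0, 83.4]
ft_force: [0.6, 0.7, 0.6]
finger_gap: 85.6
grip_force: 0.0
```

```bash
python3 - <<'E'
from held import *
s,W,L=held(); cv2.imwrite('pics/s1.png',s['img'])
np.savez('pics/H.npz',W=W,img=s['img'])
def b(x0,x1,y0,y1): return (W[...,0]>x0)&(W[...,0]<x1)&(W[...,1]>y0)&(W[...,1]<y1)
rect('e0',W,b(420,490,190,310),140,180); rect('e1',W,b(580,650,140,270),140,180)
rect('all',W,b(420,650,140,310),92,180)
k=b(480,590,190,270)&(abs((W[...,0]-533.8)*.266+(W[...,1]-227.9)*.964)<20)
P=W[k]; print('floor',np.median(P[:,2])); A=np.c_[P[:,:2]-[533,228],np.ones(len(P))]; print(np.linalg.lstsq(A,P[:,2],rcond=None)[0])
E
```

```text
[524.3 130.5 269.9] [1.7993e+02 3.0000e-02 8.3390e+01] 85.58139885319376 [0.6 0.7 0.6]
e0 c [451.9 251.5] size [68.1 17.1] ang 74.37 z5/50/95 [144.2 149.9 157.5] 3724
e1 c [617.4 205.5] size [68.1 16.9] ang 74.54 z5/50/95 [144.5 150.  157.6] 3278
all c [534.6 228.5] size [188.9  68.1] ang -15.55 z5/50/95 [ 93.   95.4 156. ] 25492
floor 93.96988791069289
[-3.74874546e-04 -1.04900772e-03  9.39730731e+01]
```

View pics/s1.png

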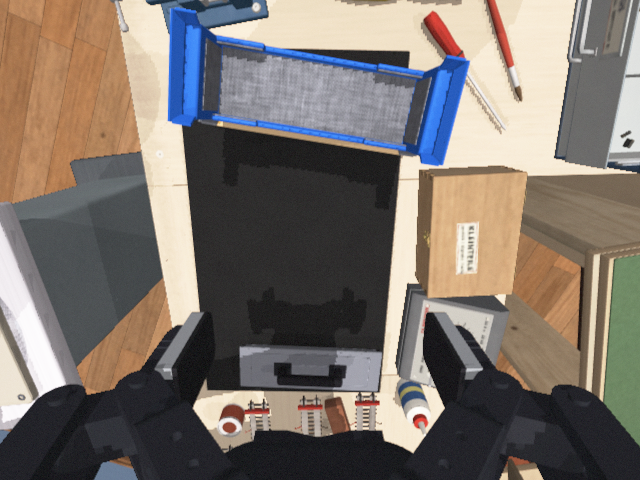

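The blue tray is seated level: centre (534.6,228.5), floor z≈94, no tilt. Now the tube wagon.

Emit:
send_rows:
  increments:
    - [-51.2, -8.3, 0, 0, 0, 0]
    - [-51.2, -8.3, 0, 0, 0, 0]
    - [-51.2, -8.3, 0, 0, 0, 0]
    - [-51.2, -8.3, 0, 0, 0, 0]
    - [-51.2, -8.3, 0, 0, 0, 0]
  grip: -0.4

```text
time: 23.68
tool_pos: [454.5, -117.1, 269.6]
tcp_rot: [179.9, -0.0, 83.7]
ft_force: [1.1, -0.5, 0.9]
finger_gap: 59.7
grip_force: 0.0
```

Emit:
send_rows:
  increments:
    - [-51.2, -8.3, 0, 0, 0, 0]
    - [-51.2, -8.3, 20, 0, 0, 0]
    - [-51.2, -8.3, 30, 0, 0, 0]
    - [-51.2, -8.3, 30, 0, 0, 0]
    - [0, 0, 50, 0, 0, 0]

```text
time: 24.3
tool_pos: [399.4, -320.1, 140.2]
tcp_rot: [179.8, 0.2, 83.4]
ft_force: [0.7, 0.6, -0.5]
finger_gap: 59.7
grip_force: 0.0
```

Emit:
send_rows:
  increments:
    - [0, 0, 40, 0, 0, 0]
    - [0, 0, 20, 0, 0, 0]
    - [0, 0, 0, 0, 0, 0]
    - [0, 0, 0, 0, 0, 0]

```text
time: 24.8
tool_pos: [399.8, -316.6, 80.3]
tcp_rot: [179.9, 0.1, 83.6]
ft_force: [0.0, 0.6, -0.1]
finger_gap: 59.7
grip_force: 0.0
```

```bash
python3 - <<'E'
from held import *
s,W,L=held(); cv2.imwrite('pics/u1.png',s['img'])
I=s['img'].astype(int)
g=(I[...,1]>140)&(I[...,0]<110)&(I[...,2]<110)
rect('tube world',W,g,15,80); rect('tube tool',L*[1,1,-1],g,-100,20)
E
```

```text
[ 399.8 -316.6   80.3] [1.7991e+02 5.0000e-02 8.3630e+01] 59.72350015824839 [ 0.   0.6 -0.1]
tube world c [ 397.5 -311.7] size [94.6 34. ] ang 84.28 z5/50/95 [38.8 47.2 50.1] 8832
tube tool c [ 4.6 -2.8] size [94.6 34. ] ang -0.65 z5/50/95 [-41.5 -33.2 -30.2] 8832
```

Emit:
send_rows:
  increments:
    - [-2, -2.6, 0, 0, 0, 0]
    - [0, 0, 30, 0, 0, 0]
    - [0, 0, 25, 0, 0, 0]
    - [0, 0, 12, 0, 0, 0]
    - [0, 0, 1, 0, 0, 0]

```text
time: 25.48
tool_pos: [395.5, -317.9, 10.7]
tcp_rot: [-180.0, -0.0, 83.6]
ft_force: [0.8, 0.1, -0.2]
finger_gap: 59.6
grip_force: 0.0
```

Emit:
send_rows:
  increments:
    - [0, 0, 0, 0, 0, 0]
    - [0, 0, 0, 0, 0, 0]
    - [0, 0, 0, 0, 0, 0]
    - [0, 0, 0, 0, 0, 0]
    - [0, 0, 0, 0, 0, 0]
  grip: 1
  grip_force: 35

```text
time: 26.1
tool_pos: [396.6, -318.8, 12.2]
tcp_rot: [179.9, 0.1, 83.6]
ft_force: [-1.5, -0.4, 6.4]
finger_gap: 34.4
grip_force: 35.4
```

Emit:
send_rows:
  increments:
    - [0, 0, 0, 0, 0, 0]
    - [0, 0, -5, 0, 0, 0]
    - [0, 0, -25, 0, 0, 0]
    - [0, 0, -50, 0, 0, 0]
    - [0, 0, -50, 0, 0, 0]

```text
time: 26.72
tool_pos: [395.2, -317.4, 141.9]
tcp_rot: [-179.9, -0.0, 83.6]
ft_force: [0.5, -0.0, -1.5]
finger_gap: 34.3
grip_force: 35.1
```

Emit:
send_rows:
  increments:
    - [0, 0, -30, 0, 0, 0]
    - [0, 0, -40, 0, 0, 0]
    - [0, 0, 0, 0, 0, 0]
    - [0, 0, 0, 0, 0, 0]

```text
time: 27.22
tool_pos: [395.5, -317.7, 210.2]
tcp_rot: [-180.0, -0.0, 83.6]
ft_force: [0.1, -0.2, -1.1]
finger_gap: 34.2
grip_force: 35.1
```

```bash
python3 - <<'E'
from held import *
s,W,L=held(); cv2.imwrite('pics/u2.png',s['img'])
m=(abs(L[...,1])<22)&(L[...,2]<15)&(L[...,2]>-50)
P=L[m]; print('extent',np.nanpercentile(P[:,0],[0.2,99.8]),np.percentile(P[:,1],[1,99]))
for a in range(10,80,6):
    q=P[(P[:,0]>a)&(P[:,0]<a+6)&(abs(P[:,1])<5)]; print(a,len(q) and np.median(q[:,2]).round(1))
E
```

```text
[ 395.5 -317.7  210.2] [-1.7996e+02 -3.0000e-02  8.3580e+01] 34.189579860371325 [ 0.1 -0.2 -1.1]
extent [-41.05960796  62.37909462] [-20.75372328  20.74096829]
10 -36.5
16 -36.6
22 -36.5
28 -36.6
34 -36.5
40 -37.9
46 -37.2
52 -22.1
58 -2.3
64 0
70 0
76 0
```

View pics/u2.png

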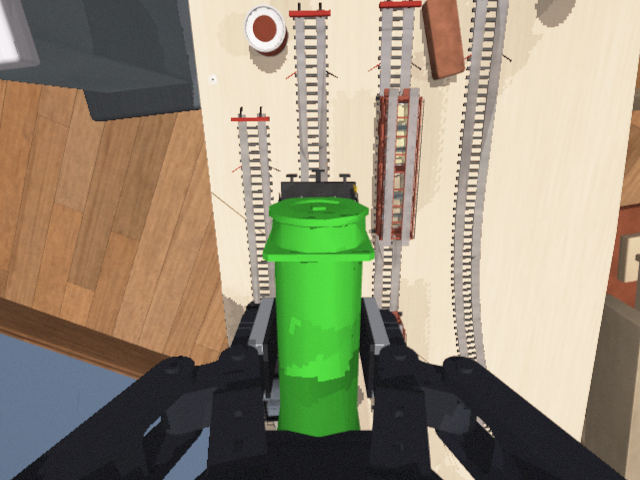

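The wagon is held level (tube at columns 275-362) and centred within 1-2 mm. I'll carry it to the stack.

Emit:
send_rows:
  increments:
    - [50.7, 7, 0, 0, 0, 0]
    - [50.7, 7, 0, 0, 0, 0]
    - [50.7, 7, 0, 0, 0, 0]
    - [50.7, 7, 0, 0, 0, 0]
    - [50.7, 7, 0, 0, 0, 0]

```text
time: 27.9
tool_pos: [458.1, -68.1, 209.1]
tcp_rot: [-179.8, -0.0, 83.6]
ft_force: [0.4, 0.1, -1.3]
finger_gap: 34.2
grip_force: 35.1
```

Emit:
send_rows:
  increments:
    - [50.7, 7, 0, 0, 0, 0]
    - [50.7, 7, 0, 0, 0, 0]
    - [50.7, 7, 0, 0, 0, 0]
    - [50.7, 7, 0, 0, 0, 0]
    - [50.7, 7, 0, 0, 0, 0]

```text
time: 28.52
tool_pos: [521.2, 179.5, 208.8]
tcp_rot: [-179.8, 0.1, 83.6]
ft_force: [0.0, -0.2, -0.7]
finger_gap: 34.1
grip_force: 35.1
```

Emit:
send_rows:
  increments:
    - [50.7, 7, 0, 0, 0, 0]
    - [0, 0, 0, 0, 0, -0.176]
    - [0, 0, 0, 0, 0, -0.176]
    - [0, 0, 0, 0, 0, -0.176]
    - [0, 0, 0, 0, 0, -0.176]

```text
time: 29.15
tool_pos: [533.5, 227.3, 208.5]
tcp_rot: [-179.8, -0.1, 124.3]
ft_force: [0.5, -0.9, -0.9]
finger_gap: 34.1
grip_force: 35.2
```

Emit:
send_rows:
  increments:
    - [0, 0, 0, 0, 0, -0.176]
    - [0, 0, 0, 0, 0, -0.176]
    - [0, 0, 0, 0, 0, -0.176]
    - [0, 0, 0, 0, 0, -0.18]
    - [0, 0, 0, 0, 0, 0]

```text
time: 29.78
tool_pos: [533.7, 227.3, 208.9]
tcp_rot: [-179.9, -0.2, 164.4]
ft_force: [0.1, 0.8, -0.4]
finger_gap: 34.4
grip_force: 35.2
```

Emit:
send_rows:
  increments:
    - [0, 0, 0, 0, 0, 0]
    - [0, 0, 0, 0, 0, 0]

```text
time: 30.02
tool_pos: [534.4, 227.5, 210.4]
tcp_rot: [-180.0, -0.0, 164.3]
ft_force: [-0.3, -0.5, -1.4]
finger_gap: 34.1
grip_force: 35.2
```

Emit:
send_rows:
  increments:
    - [0, 0.8, 30, 0, 0, 0]
    - [0, 0, 40, 0, 0, 0]
    - [0, 0, 25, 0, 0, 0]
    - [0, 0, 5, 0, 0, 0]
    - [0, 0, 0, 0, 0, 0]

```text
time: 30.65
tool_pos: [535.1, 228.5, 111.5]
tcp_rot: [180.0, 0.0, 164.4]
ft_force: [0.5, 0.4, -0.6]
finger_gap: 34.1
grip_force: 35.2
```

Emit:
send_rows:
  increments:
    - [0, 0, 2, 0, 0, 0]
    - [0, 0, 2, 0, 0, 0]
    - [0, 0, 1, 0, 0, 0]
    - [0, 0, 0, 0, 0, 0]
    - [0, 0, 0, 0, 0, 0]

```text
time: 31.28
tool_pos: [534.9, 228.4, 106.0]
tcp_rot: [-180.0, 0.0, 164.5]
ft_force: [0.7, 0.5, -0.6]
finger_gap: 34.2
grip_force: 35.2
```

Emit:
send_rows:
  increments:
    - [0, 0, 1, 0, 0, 0]
    - [0, 0, 0, 0, 0, 0]
    - [0, 0, 0, 0, 0, 0]

```text
time: 31.65
tool_pos: [534.8, 228.4, 104.9]
tcp_rot: [-180.0, -0.0, 164.5]
ft_force: [0.1, 0.4, -1.1]
finger_gap: 33.9
grip_force: 35.2
```

Emit:
send_rows:
  increments:
    - [0, 0, 1, 0, 0, 0]
    - [0, 0, 0, 0, 0, 0]
    - [0, 0, 0, 0, 0, 0]

```text
time: 32.02
tool_pos: [534.8, 228.4, 103.9]
tcp_rot: [-180.0, -0.0, 164.5]
ft_force: [-0.4, 0.4, -0.4]
finger_gap: 33.9
grip_force: 35.2
```

Emit:
send_rows:
  increments:
    - [0, 0, 1, 0, 0, 0]
    - [0, 0, 0, 0, 0, 0]
    - [0, 0, 0, 0, 0, 0]

```text
time: 32.4
tool_pos: [534.8, 228.4, 102.9]
tcp_rot: [-180.0, -0.0, 164.5]
ft_force: [1.1, -0.2, -1.0]
finger_gap: 34.4
grip_force: 35.2
```

Emit:
send_rows:
  increments:
    - [0, 0, 0.7, 0, 0, 0]
    - [0, 0, 0, 0, 0, 0]
    - [0, 0, 0, 0, 0, 0]

```text
time: 32.78
tool_pos: [534.9, 228.4, 102.2]
tcp_rot: [180.0, 0.0, 164.5]
ft_force: [-0.1, 0.2, -0.8]
finger_gap: 34.2
grip_force: 35.2
```

Emit:
send_rows:
  increments:
    - [0, 0, 0.5, 0, 0, 0]
    - [0, 0, 0, 0, 0, 0]
    - [0, 0, 0, 0, 0, 0]

```text
time: 33.15
tool_pos: [535.0, 228.4, 102.1]
tcp_rot: [180.0, 0.0, 164.5]
ft_force: [-2.1, -0.0, 3.2]
finger_gap: 34.2
grip_force: 35.8
```

Contact made. I'll release, rise and back off to check the tube wagon.

Emit:
send_rows:
  increments:
    - [0, 0, -0.5, 0, 0, 0]
    - [0, 0, 0, 0, 0, 0]
    - [0, 0, 0, 0, 0, 0]
    - [0, 0, -15, 0, 0, 0]
    - [0, 0, -40, 0, 0, 0]
  grip: -0.2

```text
time: 33.78
tool_pos: [533.2, 227.8, 156.1]
tcp_rot: [-179.9, -0.2, 164.5]
ft_force: [-0.1, 0.2, 0.4]
finger_gap: 51.2
grip_force: 0.0
```

Emit:
send_rows:
  increments:
    - [0, 0, -50, 0, 0, 0]
    - [-20, 0, -50, 0, 0, 0]
    - [-45, 0, -40, 0, 0, 0]
    - [-50, 0, 0, 0, 0, 0]
    - [0, 0, 0, 0, 0, 0]

```text
time: 34.4
tool_pos: [647.9, 195.9, 296.3]
tcp_rot: [-179.9, -0.0, 164.3]
ft_force: [-0.8, 0.5, -0.2]
finger_gap: 51.5
grip_force: 0.0
```

Emit:
send_rows:
  increments:
    - [0, 0, 0, 0, 0, 0]
    - [0, 0, 0, 0, 0, 0]

```text
time: 34.65
tool_pos: [644.9, 198.2, 298.2]
tcp_rot: [180.0, 0.0, 164.5]
ft_force: [0.1, 0.5, 1.0]
finger_gap: 51.1
grip_force: 0.0
```

```bash
python3 - <<'E'
from held import *
s,W,L=held(); cv2.imwrite('pics/v1.png',s['img']); I=s['img'].astype(int)
g=(I[...,1]>140)&(I[...,0]<110)&(I[...,2]<110)
rect('tube',W,g,100,170); rect('tube top',W,g,136,170)
k=g&(W[...,2]>138);P=W[k]; c=P.mean(0); ax=np.array([-.964,.267]); x=(P[:,:2]-[534.6,228.4])@ax; print('top slope along',np.polyfit(x,P[:,2],1),x.min(),x.max())
def b(x0,x1,y0,y1): return (W[...,0]>x0)&(W[...,0]<x1)&(W[...,1]>y0)&(W[...,1]<y1)
rect('e0',W,b(420,480,190,310),140,180);rect('e1',W,b(590,650,140,270),140,180)
rect('lid',W,b(380,600,-160,-30),8,22);rect('hand',W,b(430,550,-130,-50),30,60)
E
```

```text
[644.9 198.2 298.2] [1.7997e+02 4.0000e-02 1.6453e+02] 51.086437858683915 [0.1 0.5 1. ]
tube c [539.4 227.4] size [106.7  34.9] ang -15.4 z5/50/95 [128.2 136.8 140.1] 5615
tube top c [538.7 227.6] size [101.7  34.9] ang -15.4 z5/50/95 [136.3 138.1 140.7] 3323
top slope along [1.49659161e-04 1.39175960e+02] -54.89226159451457 46.19765525083374
e0 none
e1 c [616.9 205.5] size [68.  16.1] ang 74.34 z5/50/95 [145.  149.8 157.6] 1989
lid c [488.4 -90.1] size [179.9  62.1] ang -9.3 z5/50/95 [17.9 20.9 21.9] 5611
hand c [488.5 -89.5] size [80.  13.3] ang -9.77 z5/50/95 [34.3 44.5 46.7] 1195
```

View pics/v1.png

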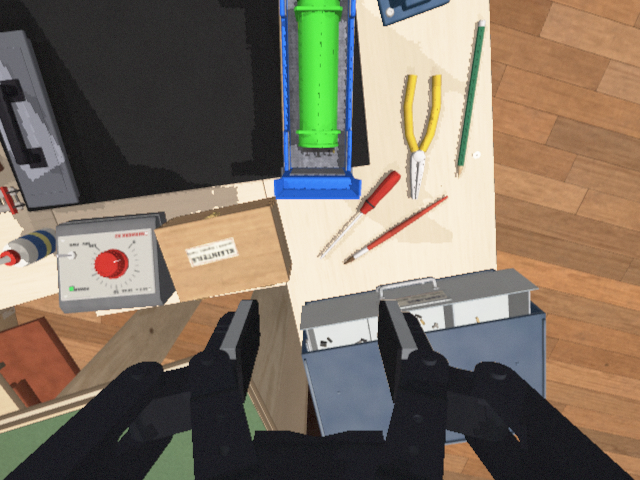

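The tube wagon stands level in the blue tray (image (320,75), tube top z≈140). Next the lid, at (489,-90), angle -9.5°.

Emit:
send_rows:
  increments:
    - [10.5, -45.6, 0, 0, 0, 0]
    - [10.5, -45.6, 0, 0, 0, 0]
    - [10.5, -45.6, 0, 0, 0, 0]
    - [10.5, -45.6, 0, 0, 0, 0]
    - [10.5, -45.6, 30, 0, 0, 0]

```text
time: 35.33
tool_pos: [534.5, -8.8, 270.6]
tcp_rot: [179.9, 0.4, 164.5]
ft_force: [1.3, -0.7, -1.2]
finger_gap: 51.2
grip_force: 0.0
```

Emit:
send_rows:
  increments:
    - [10.5, -45.6, 30, 0, 0, 0]
    - [10.2, -45.6, 30, 0, 0, 0]
    - [0, 0, 50, 0, 0, 0]
    - [0, 0, 40, 0, 0, -0.105]
    - [0, 0, 0, 0, 0, 0]

```text
time: 35.95
tool_pos: [486.7, -89.2, 114.4]
tcp_rot: [180.0, -0.3, 170.5]
ft_force: [-0.6, 0.6, 0.2]
finger_gap: 50.9
grip_force: 0.0
```

Emit:
send_rows:
  increments:
    - [0, 0, 0, 0, 0, 0]
    - [0, 0, 0, 0, 0, 0]

```text
time: 36.2
tool_pos: [491.5, -90.6, 119.9]
tcp_rot: [-180.0, 0.2, 170.5]
ft_force: [-0.1, 0.6, 0.5]
finger_gap: 51.3
grip_force: 0.0
```

```bash
python3 - <<'E'
from held import *
s,W,L=held(); cv2.imwrite('pics/l1.png',s['img']); L2=L*[1,1,-1]
c=np.array([489,-90]); ok=(np.hypot(W[...,0]-489,W[...,1]+90)<120)
rect('lid w',W,ok,8,22); rect('hand w',W,ok&(np.hypot(W[...,0]-489,W[...,1]+90)<50),32,60); rect('hand tool',L2,ok&(np.hypot(W[...,0]-489,W[...,1]+90)<50),-90,-50)
rect('lid tool',L2,ok,-100,-80); print(np.nanmax(W[ok][:,2]))
E
```

```text
[491.5 -90.6 119.9] [-179.97    0.24  170.46] 51.30763728179841 [-0.1  0.6  0.5]
lid w c [489.1 -90.5] size [181.1  60.2] ang -9.44 z5/50/95 [19.7 21.  21.8] 16919
hand w c [488.1 -90.4] size [79.5 12. ] ang -9.64 z5/50/95 [43.  45.4 46.6] 2271
hand tool c [ 3.4 -0.4] size [79.5 12. ] ang 0.1 z5/50/95 [-77.  -74.5 -73.3] 2283
lid tool c [ 3.  -0.4] size [179.7  59.7] ang -0.09 z5/50/95 [-99.8 -98.8 -97.4] 18176
213.80960237591603
```

Emit:
send_rows:
  increments:
    - [2.5, -0.4, 30, 0, 0, 0]
    - [0, 0, 40, 0, 0, 0]
    - [0, 0, 18, 0, 0, 0]
    - [0, 0, 4, 0, 0, 0]
    - [0, 0, 0, 0, 0, 0]

```text
time: 36.88
tool_pos: [488.2, -90.6, 26.3]
tcp_rot: [-180.0, 0.1, 170.5]
ft_force: [1.1, 0.3, 0.5]
finger_gap: 51.5
grip_force: 0.0
```

Emit:
send_rows:
  increments:
    - [0, 0, 0, 0, 0, 0]
    - [0, 0, 0, 0, 0, 0]
    - [0, 0, 0, 0, 0, 0]
    - [0, 0, 0, 0, 0, 0]
    - [0, 0, 0, 0, 0, 0]
  grip: 1
  grip_force: 50

```text
time: 37.5
tool_pos: [488.1, -90.7, 26.3]
tcp_rot: [-180.0, 0.1, 170.5]
ft_force: [-0.8, -1.2, 6.3]
finger_gap: 10.9
grip_force: 49.4
```

Emit:
send_rows:
  increments:
    - [0, 0, 0, 0, 0, 0]
    - [0, 0, 0, 0, 0, 0]

```text
time: 37.75
tool_pos: [488.1, -90.6, 26.3]
tcp_rot: [-180.0, 0.1, 170.5]
ft_force: [-1.7, 0.2, 5.8]
finger_gap: 11.3
grip_force: 49.4
```

Emit:
send_rows:
  increments:
    - [0, 0, -5, 0, 0, 0]
    - [0, 0, -35, 0, 0, 0]
    - [0, 0, -50, 0, 0, 0]
    - [0, 0, -50, 0, 0, 0]
    - [0, 0, -50, 0, 0, 0]

```text
time: 38.38
tool_pos: [486.7, -90.2, 216.7]
tcp_rot: [180.0, -0.0, 170.5]
ft_force: [0.1, 0.2, -1.7]
finger_gap: 11.0
grip_force: 48.9
```

Emit:
send_rows:
  increments:
    - [0, 0, -14, 0, 0, 0]
    - [0, 0, 0, 0, 0, 0]
    - [0, 0, 0, 0, 0, 0]
    - [0, 0, 0, 0, 0, 0]

```text
time: 38.88
tool_pos: [486.1, -90.1, 227.0]
tcp_rot: [180.0, -0.2, 170.5]
ft_force: [0.3, -0.5, -1.9]
finger_gap: 11.3
grip_force: 48.9
```

```bash
python3 - <<'E'
from held import *
s,W,L=held(); cv2.imwrite('pics/l2.png',s['img']); L2=L*[1,1,-1]
ok=(abs(L[...,0])<110)&(abs(L[...,1])<60)
rect('plate',L2,ok,-20,6); rect('bar',L2,ok&(abs(L[...,0])<45),12,30)
k=ok&(abs(L[...,1])<26)&(L[...,0]>44)&(L[...,0]<88)&(L[...,2]>0)&(L[...,2]<14);P=L[k];A=np.c_[P[:,:2],np.ones(len(P))];print('plane',np.linalg.lstsq(A,P[:,2],rcond=None)[0],len(P))
P=L[ok&(L[...,2]<20)&(L[...,2]>-5)&(L[...,0]>40)];print('end',np.percentile(P[:,0],[99,99.9]))
E
```

```text
[486.1 -90.1 227. ] [179.98  -0.21 170.5 ] 11.27425184953253 [ 0.3 -0.5 -1.9]
plate c [31.9  0.3] size [114.4  60.3] ang 0.03 z5/50/95 [-6.2 -5.  -3.6] 28949
bar c [ 0.2 -1.4] size [77.8 36.6] ang 17.56 z5/50/95 [15.6 19.3 27.2] 7083
plane [1.29906922e-02 2.57485843e-04 4.02398900e+00] 15001
end [88.66907474 89.05391075]
```

View pics/l2.png

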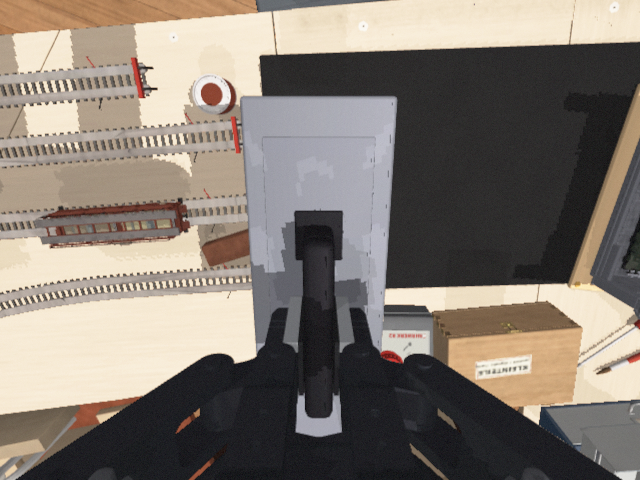

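The lid is held square with a slight 0.7° sag, and the handle is centred within 1 mm. I'll carry it to the stack.

Emit:
send_rows:
  increments:
    - [0.8, 25, 0, 0, 0, 0]
    - [0.8, 45, 0, 0, 0, 0]
    - [0.8, 45, 0, 0, 0, 0]
    - [0.8, 45, 0, 0, 0, 0]
    - [0.8, 45, 0, 0, 0, 0]

```text
time: 39.55
tool_pos: [516.8, 113.9, 228.3]
tcp_rot: [-180.0, -0.1, 170.5]
ft_force: [0.3, -0.7, -0.6]
finger_gap: 10.7
grip_force: 48.9
```

Emit:
send_rows:
  increments:
    - [0.8, 45, 0, 0, 0, 0]
    - [0.8, 45, 0, 0, 0, 0]
    - [0.6, 26.9, 0, 0, 0, 0.053]
    - [0, 0, 0, 0, 0, 0.052]
    - [0, 0, 0, 0, 0, 0]

```text
time: 40.17
tool_pos: [533.7, 228.4, 228.1]
tcp_rot: [-179.9, -0.1, 164.5]
ft_force: [-0.6, -0.1, -1.1]
finger_gap: 11.2
grip_force: 49.0
```

Emit:
send_rows:
  increments:
    - [0, 0, 0, 0, 0, 0]
    - [0, 0, 0, 0, 0, 0]
    - [0, 0, 0, 0, 0, 0]

```text
time: 40.55
tool_pos: [534.3, 227.8, 229.3]
tcp_rot: [180.0, 0.0, 164.5]
ft_force: [-0.6, 0.5, -0.7]
finger_gap: 10.7
grip_force: 49.0
```

```bash
python3 - <<'E'
from held import *
s,W,L=held(); L2=L*[1,1,-1]
ok=(abs(L[...,0])<110)&(abs(L[...,1])<60)
rect('plate',L2,ok,-20,6)
k=ok&(abs(L[...,1])<26)&(L[...,0]>44)&(L[...,0]<88)&(L[...,2]>0)&(L[...,2]<14);P=L[k];A=np.c_[P[:,:2],np.ones(len(P))];print('plane',np.linalg.lstsq(A,P[:,2],rcond=None)[0],len(P))
print(r.sense()['joint_pos'].round(1))
E
```

```text
[534.3 227.8 229.3] [1.8000e+02 1.0000e-02 1.6447e+02] 10.687192444647538 [-0.6  0.5 -0.7]
plate c [31.6  0.3] size [115.2  60.5] ang -0.11 z5/50/95 [-6.4 -5.2 -3.8] 28973
plane [ 1.61025518e-02 -5.14380417e-05  4.06504347e+00] 15011
[ 18.    4.6  88.6   0.   86.8 -56.4]
```

Emit:
send_rows:
  increments:
    - [0, 0.4, 15, 0, 0.016, 0]
    - [0, 0, 20, 0, 0, 0]
    - [0, 0, 10, 0, 0, 0]
    - [0, 0, 3, 0, 0, 0]
    - [0, 0, 0, 0, 0, 0]

```text
time: 41.22
tool_pos: [533.7, 228.7, 181.1]
tcp_rot: [-180.0, -0.9, 164.5]
ft_force: [0.6, 0.7, -0.9]
finger_gap: 10.4
grip_force: 49.0
```

Emit:
send_rows:
  increments:
    - [0, 0, 2, 0, 0, 0]
    - [0, 0, 2, 0, 0, 0]
    - [0, 0, 0, 0, 0, 0]
    - [0, 0, 0, 0, 0, 0]

```text
time: 41.72
tool_pos: [533.8, 228.7, 177.3]
tcp_rot: [180.0, -0.9, 164.5]
ft_force: [-0.1, 0.1, -1.3]
finger_gap: 11.1
grip_force: 49.0
```

Emit:
send_rows:
  increments:
    - [0, 0, 2, 0, 0, 0]
    - [0, 0, 1, 0, 0, 0]
    - [0, 0, 0, 0, 0, 0]
    - [0, 0, 0, 0, 0, 0]

```text
time: 42.22
tool_pos: [533.7, 228.7, 174.2]
tcp_rot: [-180.0, -0.9, 164.5]
ft_force: [0.6, -0.4, -1.3]
finger_gap: 10.5
grip_force: 49.0
```

Emit:
send_rows:
  increments:
    - [0, 0, 2, 0, 0, 0]
    - [0, 0, 0, 0, 0, 0]
    - [0, 0, 0, 0, 0, 0]

```text
time: 42.6
tool_pos: [533.6, 228.7, 172.1]
tcp_rot: [-180.0, -0.9, 164.5]
ft_force: [1.4, 0.7, -1.5]
finger_gap: 10.5
grip_force: 49.0
```

Emit:
send_rows:
  increments:
    - [0, 0, 2, 0, 0, 0]
    - [0, 0, 0, 0, 0, 0]
    - [0, 0, 0, 0, 0, 0]

```text
time: 42.98
tool_pos: [533.6, 228.7, 170.2]
tcp_rot: [-180.0, -0.9, 164.5]
ft_force: [0.3, 0.1, -0.9]
finger_gap: 10.6
grip_force: 49.0
```

Emit:
send_rows:
  increments:
    - [0, 0, 1, 0, 0, 0]
    - [0, 0, 0, 0, 0, 0]
    - [0, 0, 0, 0, 0, 0]

```text
time: 43.35
tool_pos: [533.7, 228.8, 169.3]
tcp_rot: [180.0, -0.9, 164.5]
ft_force: [-0.6, -0.4, 0.2]
finger_gap: 10.9
grip_force: 49.1
```

Emit:
send_rows:
  increments:
    - [0, 0, 0.7, 0, 0, 0]
    - [0, 0, 0, 0, 0, 0]
    - [0, 0, 0, 0, 0, 0]

```text
time: 43.72
tool_pos: [533.7, 228.8, 168.7]
tcp_rot: [180.0, -0.9, 164.5]
ft_force: [-1.8, 1.8, 2.4]
finger_gap: 11.2
grip_force: 49.4
```

Emit:
send_rows:
  increments:
    - [0, 0, 0.5, 0, 0, 0]
    - [0, 0, 0, 0, 0, 0]
    - [0, 0, 0, 0, 0, 0]

```text
time: 44.1
tool_pos: [533.7, 228.8, 168.3]
tcp_rot: [180.0, -0.9, 164.5]
ft_force: [-3.4, 0.5, 4.6]
finger_gap: 11.0
grip_force: 49.8
```

Seated: it came down exactly 142 mm above the pickup height. I'll release, back off and check.

Emit:
send_rows:
  increments:
    - [0, 0, -0.5, 0, 0, 0]
    - [0, 0, 0, 0, 0, 0]
    - [0, 0, 0, 0, 0, 0]
    - [0, 0, 0, 0, 0, 0]
    - [0, 0, -10, 0, 0, 0]
  grip: -0.3

```text
time: 44.72
tool_pos: [533.1, 228.4, 177.8]
tcp_rot: [-179.9, -1.0, 164.5]
ft_force: [0.5, -1.3, 0.3]
finger_gap: 55.6
grip_force: 0.0
```

Emit:
send_rows:
  increments:
    - [0, 0, -40, 0, -0.016, 0]
    - [0, 0, -50, 0, 0, 0]
    - [-40, 0, -30, 0, 0, 0]
    - [-50, 0, 0, 0, 0, 0]
    - [-30, 0, 0, 0, 0, 0]

```text
time: 45.35
tool_pos: [652.0, 195.6, 299.9]
tcp_rot: [180.0, 0.1, 164.4]
ft_force: [0.4, -0.3, -0.3]
finger_gap: 55.2
grip_force: 0.0
```

Emit:
send_rows:
  increments:
    - [0, 0, 0, 0, 0, 0]
    - [0, 0, 0, 0, 0, 0]
    - [0, 0, 0, 0, 0, 0]

```text
time: 45.72
tool_pos: [649.4, 197.0, 299.2]
tcp_rot: [180.0, 0.0, 164.5]
ft_force: [-0.2, 0.2, -0.4]
finger_gap: 55.5
grip_force: 0.0
```

```bash
python3 - <<'E'
from held import *
s,W,L=held()
d=(W-[534.5,228.3,0]); a=np.radians(-15.5); X=d[...,0]*np.cos(a)+d[...,1]*np.sin(a); Y=-d[...,0]*np.sin(a)+d[...,1]*np.cos(a)
k=(abs(Y)<24)&(X>-70)&(X<80)&(W[...,2]>120)&(W[...,2]<172);P=W[k];A=np.c_[X[k],Y[k],np.ones(len(P))]
print('plate plane',np.linalg.lstsq(A,P[:,2],rcond=None)[0],len(P),'expect ~163')
rect('lid+lip',W,(abs(X)<110)&(abs(Y)<50),150,175)
sd=r.snapshot('side')['img']; cv2.imwrite('pics/end.png',np.hstack([cv2.resize(s['img'],(400,300)),cv2.resize(sd[120:330,230:480],(400,300))]))
E
```

```text
[649.4 197.  299.2] [1.7998e+02 3.0000e-02 1.6453e+02] 55.538668040237766 [-0.2  0.2 -0.4]
plate plane [-7.37578982e-04  1.47697072e-03  1.63291999e+02] 9730 expect ~163
lid+lip c [562.4 220.7] size [129.3  67.9] ang -15.58 z5/50/95 [161.3 163.  164.5] 14074
```

View pics/end.png

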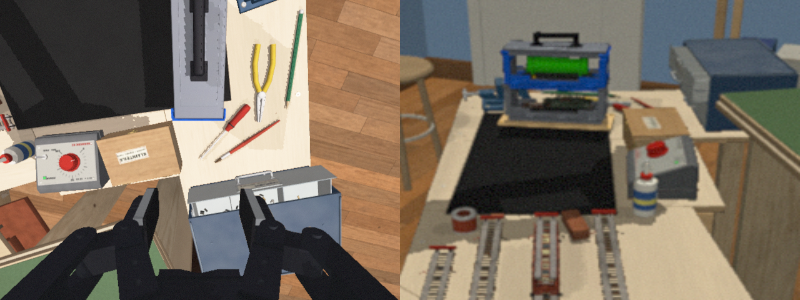

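The finished stack shows the lid level at plate z≈163, with both wagons inside and everything else where it was.

```bash
python3 -c "
from bench import r
print(r.hand_in())"
```

```text
the job is handed in; nothing more can be done
None
```

The stack is packed in the order asked (heavy wagon, blue tray, green tube wagon, lid) and handed in at about 46 s. The final check showed the lid level and fully down, and nothing else was moved.

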